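# Balance a casting against weights in a mould shop

## Task

Weigh the cream-coloured casting that lies in one pan of the blue two-pan balance: it weighs 300 g. Stand the 200 g brass weight (blue cap) and the 100 g brass weight (green cap) in the empty pan so that the beam comes level, and leave the casting in its own pan.

Things in the scene. Friction and masses are not known exactly. Their poses are not given: they have to be found in the camera images.
- weight_200: 200 g brass weight: upright cylinder 28 mm in diameter, 36 mm high, then a blue cap 22 mm wide, 47 mm high in all. Origin: centre of the underside, z up. It stands on a brown board (top 4 mm above the table) to the robot's right among four brass weights about 120 mm apart that change places. Not needed: 500 g (red cap, 39 mm wide, 57 mm high) and 50 g (white cap, 17 mm wide, 35 mm high).
- weight_100: 100 g brass weight: upright cylinder 22 mm in diameter, 30 mm high, then a green cap 18 mm wide, 41 mm high in all. Origin: centre of the underside, z up. It stands on the same brown board, 4 mm above the table.
- empty_pan (a point): Centre of the floor (upper face) of the empty steel pan: flat, 122 mm across, rim 6 mm high, 140 mm across. Pans stay horizontal and move only up and down, one against the other. Starts at its upper stop, 135 mm above the table, stays there under one weight and sinks softly to level (120 mm, about 1 s) under both. A few newtons push it down. z up, y along the beam to the other pan, x square to it.
- casting: Cream casting, brown patch on top, 60 x 84 x 43 mm, 300 g. Origin: centre of the underside, on the floor of the other pan, whose centre is 240 mm from the empty pan's; z up. It starts 105 mm above the table, 120 mm when level. The balance is fixed to the table; midway between the pans stand its blue post and a white plate with red pointers, up to 145 mm high and 60 mm wide along the beam.

How it is judged:
At the end, for the whole second after the job is handed in: The 200 g and 100 g weights stand upright (within 11 degrees) and at rest on the floor of the pan that was empty, within 60 mm of its centre; the casting lies flat in its own pan, within 40 mm of where it started, and the two pans are at the same height to within 7 mm (beam level) (horizontal distance between each of weight_200, weight_100 and empty_pan below 0.06 m and z of weight_200 in the frame of empty_pan between -0.01 and 0.01 m and z of weight_100 in the frame of empty_pan between -0.01 and 0.01 m and angle between each of weight_200, weight_100's own z axis and vertical below 0.2 rad and z of casting in the frame of empty_pan between -0.007 and 0.007 m and distance of casting from where it was at the start of the episode below 0.04 m and angle between casting's own z axis and vertical below 0.17 rad and linear speed of each of weight_200, weight_100, casting below 0.03 m/s); the robot touches nothing.
It fails at once if the casting is pushed out of place or taken out of its pan (distance of casting from where it was at the start of the episode above 0.06 m).
It also fails if it takes over 62 s, if anything falls off the work surface, if the arm or the gripper's body presses on something with over 40 N, if the wrist force passes 120 N, or if a joint passes its speed limit or range.

## Robot

A 6-joint arm with a two-finger parallel gripper is mounted at the origin on the work surface. World frame = base frame: x ahead of the robot, y to its left, z up, the work surface at z = 0. Lengths are in m, angles in rad, forces in N, time in s.
With the tool pointing down it reaches from about 0.225 to 0.875 m from the base axis. Payload 3.4 kg.
Tool frame: the origin (TCP) lies at the very end of the fingers, on their centre line; the grasp point (between the pads) lies 19 mm behind it; z points along the fingers, y is the line along which they close (so a half turn about z gives the same grasp; the last joint's range is limited). The gripper opens to 85 mm and grips with 20 to 120 N. Pads are 22 mm wide; open, the fingers measure 114 mm over their backs; the gripper's body (76 mm by 85 mm) begins 54 mm behind the grasp point. The pads swing forward as they close: fully open they stand 13 mm farther back than shut.
Start: joints at [-1.247, 0.276, 1.505, -0, 1.361, -0.121], TCP at [0.247, -0.519, 0.231] pointing down, gripper open.
Joint ranges: [-2.89, 2.89], [-0.75, 2.08], [0.22, 2.7], [-1.18, 4.32], [0.11, 2.71], [-2.7, 2.7]. Speed limits (rad/s): [2.57, 2.57, 3.14, 3.14, 3.14, 3.14].

## Interface

Orientations are given as a unit quaternion [w, x, y, z].
In Python, from rig import get_state, optics, sign_off gives the robot as it stands.
- The arm moves only by the tool send_rows, never from a script. Its argument "increments" is a list of rows, each an object with "gripper": the gripper's target within -1 to 1 (shut at 1, half-way at 0, fully open at -1); "linear": the shift along the world's x, y, z in m, a list of three; "delta_rot": the turn, a rotation vector about the world's x, y, z in rad, a list of three. In form: [{"gripper": gripper, "linear": [dx, dy, dz], "delta_rot": [rx, ry, rz]}, ...]. A call has 1 to 8 rows; each row is the pose to reach, as a shift and turn from the pose commanded when the call began; what a row does not reach only later rows make up. A row lasts 1/10 s, in which the tool goes at most 50 mm and 8.59 degrees, less where a joint would pass 70% of its speed; a pose out of reach is approached as far as the arm can. A call with a gripper value outside its range is refused whole. The fingers move at their own pace and stop on an object; "newtons" is the grip in N (left out, the last holds). Time passes only in rows, so rows that repeat a pose let the fingers close. It gives the time, the measured TCP pose, the force, the opening and the grip force at its end, in the units of the state.
- get_state(): the state, without advancing time (a new reading comes with each control period).
- optics.get_image(name): name is "scene" or "side" or "wrist"; returns a dict with "pixels" (420x560x3 uint8, blue, green, red), "K" (3x3 intrinsics, pixels), "rvec" (rotation vector, rad) and "tvec" (3), from world to camera coordinates, as OpenCV has them; the wrist camera has in their place "T_tool_cam" (4x4, takes a point from camera to tool coordinates, whose origin is the TCP and whose axes are the flange's). Camera axes: x right, y down, z forward; pixel columns grow to the right and rows downward; lengths in m; the calibration is good to about 2 mm. A picture is of the moment at which its call begins: read the wrist's pose just before it. There is no depth.
- sign_off(): hands the job in; it is judged then, once.
The state is a dict: "clock": time; "qpos": joint angles; "qd": joint speeds; "effort": joint torques, N m; "position": TCP position; "ee_rot": TCP orientation; "contact_force": force on the tool from outside, world axes, zero at the start; "moment": the same for the moment, N m; "width": finger opening in m; "gripper_force": force on a finger pad.
Only numpy, scipy, OpenCV 4.12 (cv2) and the standard library are available. Lean on these libraries where they do the work, as an engineer would, in place of code of your own. Each camera call takes 0.05 s, during which the arm holds its last target. There are 200 camera calls.

## Working session

There is one attempt and no reset: what is moved stays moved. The work goes in short steps, Python scripts to look and compute and a tool call to move; the robot and the scene stay as the last step left them, time stands still between calls to the robot, and variables do not carry over. Pictures are saved under pics/ and viewed, at most 10 in all, crops included, and the job is handed in when it is done.

Besides the shell and the picture viewer there is one more tool, called after "Call:" in YAML: its name, and indented under it one key for each argument. send_rows: Moves the arm, as the interface text tells. Its arguments: {"type":"object","properties":{"increments":{"type":"array"},"newtons":{"type":"number"}},"required":["increments"]}

```bash
mkdir -p pics; cat > h.py <<'E'
import numpy as np, cv2, json
from scipy.spatial.transform import Rotation as R
from rig import get_state, optics, sign_off
def snap(n,f):
    s=get_state(); d=optics.get_image(n); p=np.array(d["pixels"]); cv2.imwrite(f,p)
    K=np.array(d["K"])
    if n=="wrist":
        q=s["ee_rot"]; T=np.eye(4); T[:3,:3]=R.from_quat([q[1],q[2],q[3],q[0]]).as_matrix(); T[:3,3]=s["position"]
        M=T@np.array(d["T_tool_cam"])
    else:
        M=np.eye(4); r=cv2.Rodrigues(np.array(d["rvec"],float))[0]; M[:3,:3]=r.T; M[:3,3]=-r.T@np.array(d["tvec"]).ravel()
    np.savez(f+".npz",K=K,M=M); return p
def pt(f,u,v,z):
    d=np.load(f+".npz"); ray=d["M"][:3,:3]@np.linalg.solve(d["K"],[u,v,1]); o=d["M"][:3,3]
    return (o+ray*(z-o[2])/ray[2]).round(4)
E
python3 - <<'E'
from h import *
for n in("scene","side","wrist"): snap(n,f"pics/{n}0.png"); print(np.load(f"pics/{n}0.png.npz")["M"].round(3))
print(get_state())
E
```

```text
[[ 0.031  0.636 -0.771  1.406]
 [ 0.999 -0.01   0.032 -0.084]
 [ 0.013 -0.771 -0.636  0.836]
 [ 0.     0.     0.     1.   ]]
[[ 0.963 -0.127  0.237  0.326]
 [-0.269 -0.463  0.844 -0.775]
 [ 0.003 -0.877 -0.48   0.522]
 [ 0.     0.     0.     1.   ]]
[[ 0.43  -0.858 -0.281  0.321]
 [-0.903 -0.409 -0.133 -0.484]
 [-0.001  0.311 -0.95   0.373]
 [ 0.     0.     0.     1.   ]]
{'clock': 0.15, 'qpos': array([-1.24699905e+00,  2.76399609e-01,  1.50585850e+00, -3.56143578e-05,
        1.36071372e+00, -1.21010460e-01]), 'qd': array([-0.00037808, -0.00205502, -0.00310853, -0.00107443,  0.00113891,
        0.00170973]), 'effort': array([ 1.72205699e-03, -4.17142904e+01, -2.46031648e+01, -1.97231475e-04,
        7.61248550e-03, -1.19707934e-05]), 'position': array([ 0.24725902, -0.51866393,  0.23066058]), 'ee_rot': array([-6.84282526e-04,  9.75368981e-01,  2.20578499e-01, -8.71234744e-05]), 'contact_force': array([-0.4233999 , -0.05203187,  0.01759264]), 'moment': array([-0.02916955,  0.03292679, -0.05010622]), 'gripper_force': 0.0, 'width': 0.0855531561331959}
```

View pics/scene0.png

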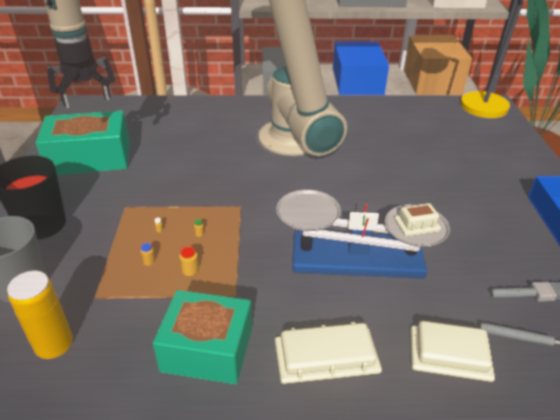

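View pics/wrist0.png

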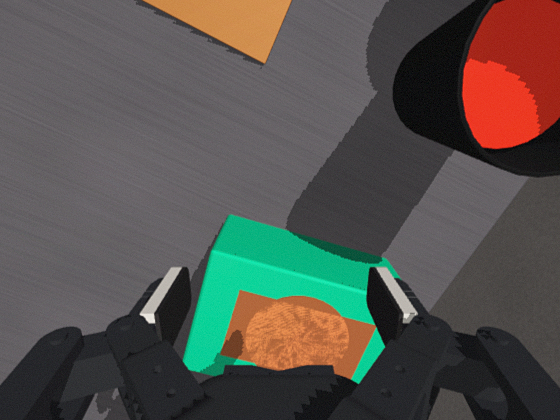

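The scene view shows blue cap at about (148,248), green (199,223), red (188,254), white (159,221). The empty pan is at (308,210) and the casting at (420,217). The wrist view shows only the green box and a dark cup near the tool. Next I'll enlarge the scene view.

```bash
python3 - <<'E'
from h import *
p=cv2.imread("pics/scene0.png")
a=cv2.resize(p[205:275,130:230],None,fx=7.5,fy=7.5,interpolation=cv2.INTER_CUBIC)[:,:750]
cv2.imwrite("pics/c1.png",a)
b=cv2.resize(p[180:280,265:465],None,fx=4,fy=4,interpolation=cv2.INTER_CUBIC); cv2.imwrite("pics/c2.png",b)
E
```

```text
(no output)
```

View pics/c1.png

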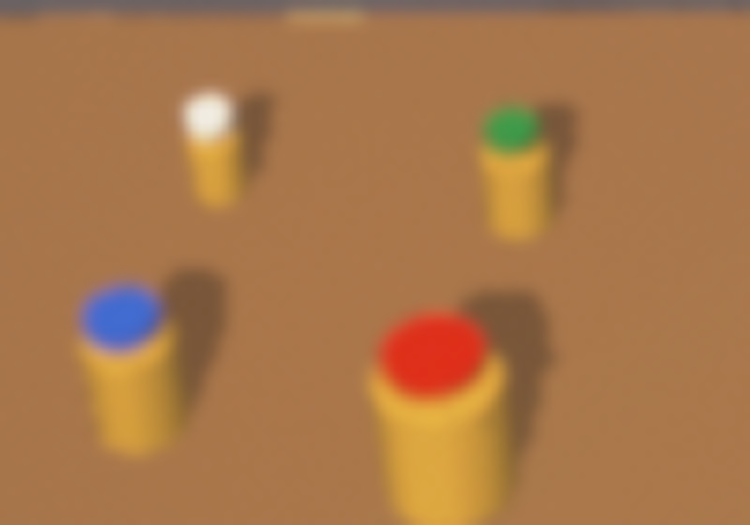

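View pics/c2.png

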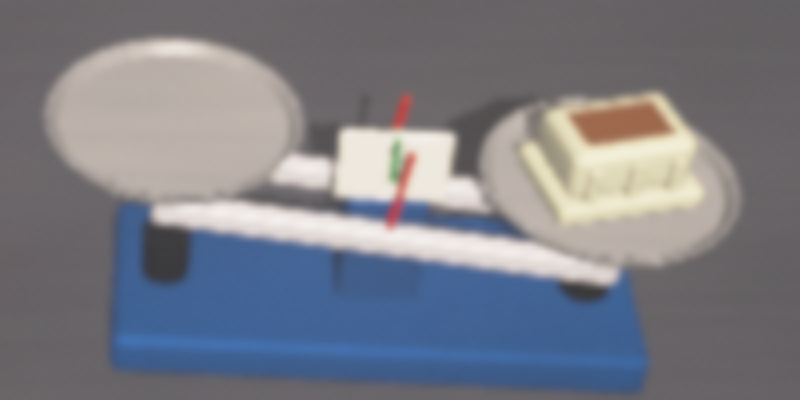

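Enlarged: the blue cap top is centred at crop (122,314), green at (511,124), red at (433,352). The pan rim is an ellipse centred at crop (173,119), and the casting's pan is centred at about (610,182).

```bash
python3 - <<'E'
from h import *
f="pics/scene0.png"
c=lambda u,v:(130+(u-3.25)/7.5,205+(v-3.25)/7.5)
e=lambda u,v:(265+(u-1.5)/4,180+(v-1.5)/4)
for n,u,v,z in(("blue",122,314,.051),("green",511,124,.045),("red",433,352,.061),("white",208,110,.039)): print(n,pt(f,*c(u,v),z))
for n,u,v,z in(("pan",173,118,.141),("panL",44,118,.141),("panR",303,118,.141),("pantop",173,38,.141),("panbot",173,199,.141),("other",610,180,.111)): print(n,pt(f,*e(u,v),z))
E
```

```text
blue [ 0.5565 -0.3534  0.051 ]
green [ 0.4631 -0.2476  0.045 ]
red [ 0.5852 -0.257   0.061 ]
white [ 0.4474 -0.3467  0.039 ]
pan [0.5411 0.0064 0.141 ]
panL [ 0.54   -0.0635  0.141 ]
panR [0.5422 0.077  0.141 ]
pantop [0.4684 0.0114 0.141 ]
panbot [0.6079 0.0018 0.141 ]
other [0.5616 0.246  0.111 ]
```

Call:
send_rows:
  increments:
    - {"gripper":-0.4,"linear":[0.04,0.02,0],"delta_rot":[0,0,-0.11]}
    - {"gripper":-0.4,"linear":[0.08,0.045,0],"delta_rot":[0,0,-0.22]}
    - {"gripper":-0.4,"linear":[0.12,0.065,0],"delta_rot":[0,0,-0.33]}
    - {"gripper":-0.4,"linear":[0.16,0.085,0],"delta_rot":[0,0,-0.445]}
    - {"gripper":-0.4,"linear":[0.2,0.11,0],"delta_rot":[0,0,-0.445]}
    - {"gripper":-0.4,"linear":[0.24,0.13,-0.02],"delta_rot":[0,0,-0.445]}
    - {"gripper":-0.4,"linear":[0.28,0.15,-0.04],"delta_rot":[0,0,-0.445]}
    - {"gripper":-0.4,"linear":[0.309,0.165,-0.06],"delta_rot":[0,0,-0.445]}
  newtons: 30

```text
clock: 0.95
position: [0.5588, -0.3523, 0.1704]
ee_rot: [-0.0, 1.0, 0.001, 0.0]
contact_force: [0.1, -0.4, 0.6]
width: 0.0595
gripper_force: 0.0
```

Call:
send_rows:
  increments:
    - {"gripper":-0.4,"linear":[0,0,-0.02],"delta_rot":[0,0,0]}
    - {"gripper":-0.4,"linear":[0,0,-0.02],"delta_rot":[0,0,0]}
    - {"gripper":-0.4,"linear":[0,0,-0.02],"delta_rot":[0,0,0]}

```text
clock: 1.25
position: [0.556, -0.3541, 0.151]
ee_rot: [-0.0, 1.0, -0.0, -0.001]
contact_force: [0.2, -0.5, 0.7]
width: 0.0602
gripper_force: 0.0
```

```bash
python3 - <<'E'
from h import *
snap("wrist","pics/w1.png"); s=get_state(); print(s["position"],s["ee_rot"],s["width"],s["clock"])
E
```

```text
[ 0.55628385 -0.35472938  0.15206146] [ 3.99006166e-04  9.99999807e-01 -4.15442286e-04  2.33886929e-04] 0.05963589289216082 1.3
```

View pics/w1.png

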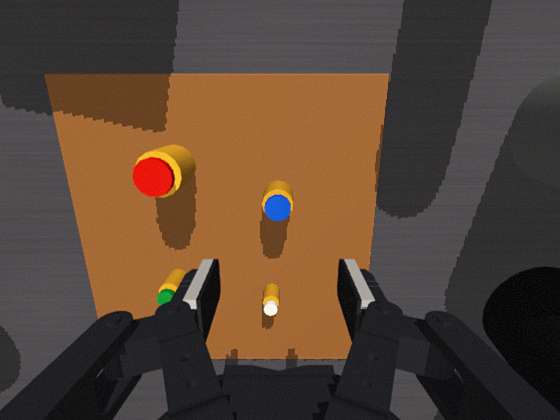

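The wrist view shows all four caps: blue (277,207), green (166,298, partly behind a finger), red (154,177), white (270,309).

```bash
python3 - <<'E'
from h import *
f="pics/w1.png"
for n,u,v,z in(("blue",277.5,207.5,.051),("green",166,298,.045),("red",154.5,177,.061),("white",270,309,.039)): print(n,pt(f,u,v,z))
E
```

```text
blue [ 0.5591 -0.3528  0.051 ]
green [ 0.4678 -0.2478  0.045 ]
red [ 0.587  -0.2582  0.061 ]
white [ 0.4511 -0.3453  0.039 ]
```

Call:
send_rows:
  increments:
    - {"gripper":-0.4,"linear":[0.002,0.001,-0.04],"delta_rot":[0,0,0]}
    - {"gripper":-0.4,"linear":[0.002,0.001,-0.08],"delta_rot":[0,0,0]}
    - {"gripper":-0.4,"linear":[0.002,0.001,-0.11],"delta_rot":[0,0,0]}
    - {"gripper":-0.4,"linear":[0.002,0.001,-0.13],"delta_rot":[0,0,0]}
    - {"gripper":-0.4,"linear":[0.002,0.001,-0.139],"delta_rot":[0,0,0]}
    - {"gripper":-0.4,"linear":[0.002,0.001,-0.139],"delta_rot":[0,0,0]}

```text
clock: 1.9
position: [0.5579, -0.3537, 0.0124]
ee_rot: [-0.0, 1.0, -0.001, -0.0]
contact_force: [-1.1, -0.1, 0.1]
width: 0.0599
gripper_force: 0.0
```

Call:
send_rows:
  increments:
    - {"gripper":0.2,"linear":[0,0,0],"delta_rot":[0,0,0]}
    - {"gripper":0.6,"linear":[0,0,0],"delta_rot":[0,0,0]}
    - {"gripper":0.6,"linear":[0,0,0],"delta_rot":[0,0,0]}
    - {"gripper":0.6,"linear":[0,0,0],"delta_rot":[0,0,0]}
    - {"gripper":0.6,"linear":[0,0,0],"delta_rot":[0,0,0]}
    - {"gripper":0.6,"linear":[0,0,0],"delta_rot":[0,0,0]}
  newtons: 30

```text
clock: 2.5
position: [0.5595, -0.354, 0.0144]
ee_rot: [0.001, 1.0, -0.0, 0.001]
contact_force: [-1.0, -0.0, 5.8]
width: 0.0267
gripper_force: 29.9
```

Call:
send_rows:
  increments:
    - {"gripper":0.6,"linear":[0,0,0.02],"delta_rot":[0,0,0]}
    - {"gripper":0.6,"linear":[0,0,0.05],"delta_rot":[0,0,0]}
    - {"gripper":0.6,"linear":[0,0,0.09],"delta_rot":[0,0,0]}
    - {"gripper":0.6,"linear":[0,0,0.13],"delta_rot":[0,0,0]}
    - {"gripper":0.6,"linear":[0,0.02,0.16],"delta_rot":[0,0,0]}
    - {"gripper":0.6,"linear":[0.004,0.05,0.18],"delta_rot":[0,0,0]}
    - {"gripper":0.6,"linear":[0.004,0.085,0.18],"delta_rot":[0,0,0]}
    - {"gripper":0.6,"linear":[0.004,0.12,0.18],"delta_rot":[0,0,0]}

```text
clock: 3.3
position: [0.5625, -0.2321, 0.1934]
ee_rot: [0.0, 1.0, -0.0, 0.001]
contact_force: [0.0, 0.5, -1.9]
width: 0.0269
gripper_force: 30.0
```

Call:
send_rows:
  increments:
    - {"gripper":0.6,"linear":[0,0.035,0],"delta_rot":[0,0,0]}
    - {"gripper":0.6,"linear":[0,0.07,0],"delta_rot":[0,0,0]}
    - {"gripper":0.6,"linear":[0,0.105,0],"delta_rot":[0,0,0]}
    - {"gripper":0.6,"linear":[0,0.14,0],"delta_rot":[0,0,0]}
    - {"gripper":0.6,"linear":[0,0.175,0],"delta_rot":[0,0,0]}
    - {"gripper":0.6,"linear":[0,0.205,0],"delta_rot":[0,0,0]}
    - {"gripper":0.6,"linear":[0,0.225,0],"delta_rot":[0,0,0]}
    - {"gripper":0.6,"linear":[0,0.24,0],"delta_rot":[0,0,0]}

```text
clock: 4.1
position: [0.5619, 0.0086, 0.1923]
ee_rot: [-0.0, 1.0, 0.001, -0.0]
contact_force: [-0.1, -0.1, -2.3]
width: 0.027
gripper_force: 30.0
```

```bash
python3 - <<'E'
from h import *
p=snap("wrist","pics/w2.png"); q=snap("side","pics/s2.png"); s=get_state(); print(s["position"],s["ee_rot"],s["width"],s["clock"],s["contact_force"])
cv2.imwrite("pics/w2s.png",np.hstack([cv2.resize(p,(400,300)),cv2.resize(q,(400,300))]))
E
```

```text
[0.56205098 0.0086044  0.19233344] [-2.46024247e-04  9.99999409e-01  1.05009031e-03 -1.34745990e-04] 0.027447342615911276 4.2 [-0.69968479 -0.86422253 -2.39483659]
```

View pics/w2s.png

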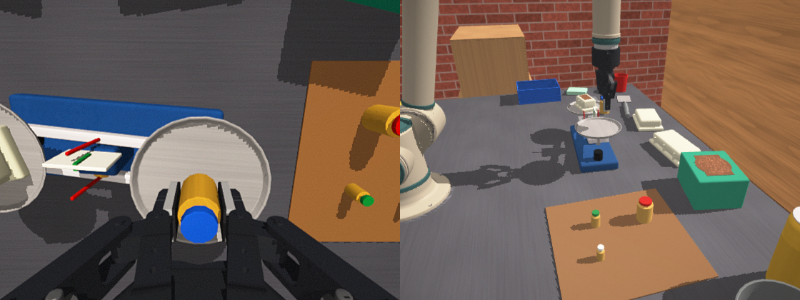

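The wrist view shows the 200 g weight held upright over the pan. The pan rim spans about columns 131–271 with its top at row 117, in the half-size picture.

```bash
python3 - <<'E'
from h import *
f="pics/w2.png"
for u,v in((131,180),(271,180),(201,117)): print(pt(f,u*1.4,v*1.4,.141))
print("cap",pt(f,200*1.4,222*1.4,.192-.009+.047))
E
```

```text
[0.5482 0.0752 0.141 ]
[ 0.5483 -0.0611  0.141 ]
[0.6098 0.0073 0.141 ]
cap [0.5657 0.0085 0.23  ]
```

Call:
send_rows:
  increments:
    - {"gripper":0.6,"linear":[0,0,-0.02],"delta_rot":[0,0,0]}
    - {"gripper":0.6,"linear":[0,0,-0.035],"delta_rot":[0,0,0]}
    - {"gripper":0.6,"linear":[0,0,-0.042],"delta_rot":[0,0,0]}
    - {"gripper":0.6,"linear":[0,0,-0.046],"delta_rot":[0,0,0]}
    - {"gripper":0.6,"linear":[0,0,-0.046],"delta_rot":[0,0,0]}

```text
clock: 4.7
position: [0.5625, 0.0062, 0.1462]
ee_rot: [0.0, 1.0, -0.0, -0.0]
contact_force: [-0.1, -0.1, -0.9]
width: 0.027
gripper_force: 30.2
```

Call:
send_rows:
  increments:
    - {"gripper":0.6,"linear":[0,0,-0.001],"delta_rot":[0,0,0]}
    - {"gripper":0.6,"linear":[0,0,-0.001],"delta_rot":[0,0,0]}

```text
clock: 4.9
position: [0.5628, 0.0067, 0.1459]
ee_rot: [0.0, 1.0, -0.0, 0.001]
contact_force: [-0.4, -0.1, -1.7]
width: 0.027
gripper_force: 30.2
```

Call:
send_rows:
  increments:
    - {"gripper":0.6,"linear":[0,0,-0.001],"delta_rot":[0,0,0]}
    - {"gripper":0.6,"linear":[0,0,-0.001],"delta_rot":[0,0,0]}
    - {"gripper":0.6,"linear":[0,0,-0.001],"delta_rot":[0,0,0]}

```text
clock: 5.2
position: [0.5629, 0.0068, 0.145]
ee_rot: [0.0, 1.0, -0.0, 0.001]
contact_force: [-0.2, 1.0, 0.5]
width: 0.027
gripper_force: 30.3
```

Call:
send_rows:
  increments:
    - {"gripper":0.3,"linear":[0,0,0],"delta_rot":[0,0,0]}
    - {"gripper":0.2,"linear":[0,0,0],"delta_rot":[0,0,0]}
    - {"gripper":0.1,"linear":[0,0,0],"delta_rot":[0,0,0]}
    - {"gripper":0,"linear":[0,0,0],"delta_rot":[0,0,0]}
    - {"gripper":-0.2,"linear":[0,0,0],"delta_rot":[0,0,0]}
    - {"gripper":-0.3,"linear":[0,0,0],"delta_rot":[0,0,0]}
    - {"gripper":-0.3,"linear":[0,0,0],"delta_rot":[0,0,0]}

```text
clock: 5.9
position: [0.5624, 0.0069, 0.1443]
ee_rot: [0.0, 1.0, -0.0, -0.0]
contact_force: [0.7, -0.0, 0.1]
width: 0.0556
gripper_force: 0.0
```

Call:
send_rows:
  increments:
    - {"gripper":-0.3,"linear":[0,0,0.02],"delta_rot":[0,0,0]}
    - {"gripper":-0.3,"linear":[0,0,0.045],"delta_rot":[0,0,0]}
    - {"gripper":-0.3,"linear":[0,0,0.07],"delta_rot":[0,0,0]}
    - {"gripper":-0.3,"linear":[-0.01,-0.02,0.075],"delta_rot":[0,0,0]}
    - {"gripper":-0.3,"linear":[-0.03,-0.06,0.075],"delta_rot":[0,0,0]}
    - {"gripper":-0.3,"linear":[-0.05,-0.1,0.06],"delta_rot":[0,0,0]}
    - {"gripper":-0.3,"linear":[-0.07,-0.14,0.03],"delta_rot":[0,0,0]}
    - {"gripper":-0.3,"linear":[-0.09,-0.18,0.01],"delta_rot":[0,0,0]}

```text
clock: 6.7
position: [0.4726, -0.1718, 0.1548]
ee_rot: [0.0, 1.0, 0.0, 0.0]
contact_force: [-0.7, -0.6, -0.2]
width: 0.0553
gripper_force: 0.0
```

Call:
send_rows:
  increments:
    - {"gripper":-0.3,"linear":[0,-0.04,0],"delta_rot":[0,0,0]}
    - {"gripper":-0.3,"linear":[-0.005,-0.075,0],"delta_rot":[0,0,0]}
    - {"gripper":-0.3,"linear":[-0.005,-0.075,0],"delta_rot":[0,0,0]}
    - {"gripper":-0.3,"linear":[-0.005,-0.075,0],"delta_rot":[0,0,0]}

```text
clock: 7.1
position: [0.4682, -0.2462, 0.1553]
ee_rot: [-0.0, 1.0, -0.001, -0.0]
contact_force: [0.9, -0.1, 0.4]
width: 0.055
gripper_force: 0.0
```

```bash
python3 - <<'E'
from h import *
p=snap("wrist","pics/w3.png"); q=snap("scene","pics/s3.png"); s=get_state(); print(s["position"],s["width"],s["clock"])
cv2.imwrite("pics/w3s.png",np.hstack([cv2.resize(p,(400,300)),cv2.resize(q[180:280,280:413],(400,300))]))
E
```

```text
[ 0.46843077 -0.24482066  0.1554721 ] 0.05580343378809413 7.2
```

View pics/w3s.png

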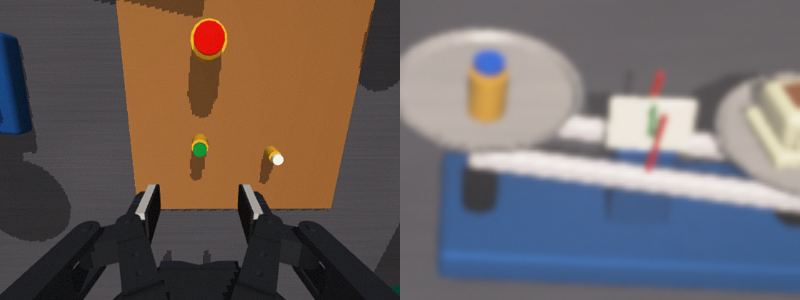

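The 200 g weight stands upright in the pan, with its cap at scene pixel (309,200). In the wrist view the green cap is at half-size (200,149).

```bash
python3 - <<'E'
from h import *
print(pt("pics/w3.png",200*1.4,149*1.4,.045), pt("pics/s3.png",309.3,200.3,.182))
E
```

```text
[ 0.4671 -0.2471  0.045 ] [0.5628 0.0061 0.182 ]
```

Call:
send_rows:
  increments:
    - {"gripper":-0.3,"linear":[-0.001,-0.001,-0.04],"delta_rot":[0,0,0]}
    - {"gripper":-0.3,"linear":[-0.001,-0.001,-0.08],"delta_rot":[0,0,0]}
    - {"gripper":-0.3,"linear":[-0.001,-0.001,-0.115],"delta_rot":[0,0,0]}
    - {"gripper":-0.3,"linear":[-0.001,-0.001,-0.135],"delta_rot":[0,0,0]}
    - {"gripper":-0.3,"linear":[-0.001,-0.001,-0.144],"delta_rot":[0,0,0]}
    - {"gripper":-0.3,"linear":[-0.001,-0.001,-0.144],"delta_rot":[0,0,0]}

```text
clock: 7.8
position: [0.4672, -0.2454, 0.0108]
ee_rot: [-0.001, 1.0, 0.001, -0.001]
contact_force: [1.0, -0.1, -0.2]
width: 0.0555
gripper_force: 0.0
```

Call:
send_rows:
  increments:
    - {"gripper":0.2,"linear":[0,0,0],"delta_rot":[0,0,0]}
    - {"gripper":0.7,"linear":[0,0,0],"delta_rot":[0,0,0]}
    - {"gripper":0.7,"linear":[0,0,0],"delta_rot":[0,0,0]}
    - {"gripper":0.7,"linear":[0,0,0],"delta_rot":[0,0,0]}
    - {"gripper":0.7,"linear":[0,0,0],"delta_rot":[0,0,0]}
    - {"gripper":0.7,"linear":[0,0,0],"delta_rot":[0,0,0]}
  newtons: 25

```text
clock: 8.4
position: [0.4686, -0.2473, 0.013]
ee_rot: [0.001, 1.0, -0.0, 0.001]
contact_force: [0.3, 1.8, 6.2]
width: 0.0209
gripper_force: 24.5
```

Call:
send_rows:
  increments:
    - {"gripper":0.7,"linear":[0,0,0.02],"delta_rot":[0,0,0]}
    - {"gripper":0.7,"linear":[0,0,0.05],"delta_rot":[0,0,0]}
    - {"gripper":0.7,"linear":[0,0,0.09],"delta_rot":[0,0,0]}
    - {"gripper":0.7,"linear":[0,0,0.13],"delta_rot":[0,0,0]}
    - {"gripper":0.7,"linear":[0,0,0.17],"delta_rot":[0,0,0]}
    - {"gripper":0.7,"linear":[0.01,0.02,0.2],"delta_rot":[0,0,0]}
    - {"gripper":0.7,"linear":[0.025,0.05,0.2],"delta_rot":[0,0,0]}
    - {"gripper":0.7,"linear":[0.04,0.085,0.2],"delta_rot":[0,0,0]}

```text
clock: 9.2
position: [0.5084, -0.1621, 0.2133]
ee_rot: [0.001, 1.0, -0.001, 0.002]
contact_force: [0.4, 0.7, -1.1]
width: 0.0205
gripper_force: 24.8
```

Call:
send_rows:
  increments:
    - {"gripper":0.7,"linear":[0.004,0.035,0],"delta_rot":[0,0,0]}
    - {"gripper":0.7,"linear":[0.008,0.07,0],"delta_rot":[0,0,0]}
    - {"gripper":0.7,"linear":[0.008,0.105,0],"delta_rot":[0,0,0]}
    - {"gripper":0.7,"linear":[0.008,0.135,0],"delta_rot":[0,0,0]}
    - {"gripper":0.7,"linear":[0.008,0.155,0],"delta_rot":[0,0,0]}
    - {"gripper":0.7,"linear":[0.008,0.169,0],"delta_rot":[0,0,0]}
    - {"gripper":0.7,"linear":[0.008,0.169,-0.02],"delta_rot":[0,0,0]}
    - {"gripper":0.7,"linear":[0.008,0.169,-0.02],"delta_rot":[0,0,0]}

```text
clock: 10.0
position: [0.5137, 0.0075, 0.1897]
ee_rot: [0.0, 1.0, 0.0, -0.002]
contact_force: [-0.1, 0.7, -2.2]
width: 0.0209
gripper_force: 24.8
```

```bash
python3 - <<'E'
from h import *
p=snap("wrist","pics/w4.png"); q=snap("scene","pics/s4.png"); s=get_state(); print(s["position"],s["width"],s["clock"],s["contact_force"])
cv2.imwrite("pics/w4s.png",np.hstack([cv2.resize(p,(400,300)),cv2.resize(q[150:250,260:393],(400,300))]))
E
```

```text
[0.51525018 0.00681679 0.19141893] 0.020605662214609497 10.1 [-0.43152913  0.15498708 -0.53312992]
```

View pics/w4s.png

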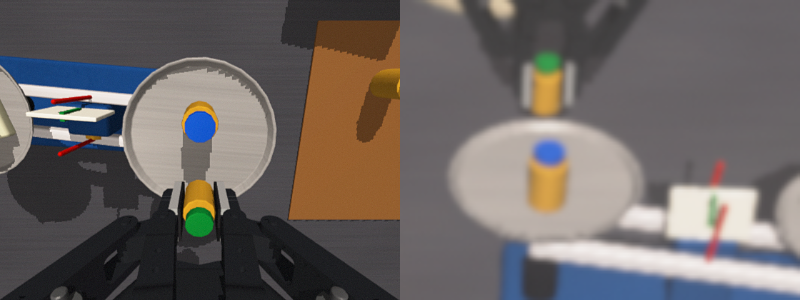

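Call:
send_rows:
  increments:
    - {"gripper":0.7,"linear":[0,0,-0.02],"delta_rot":[0,0,0]}
    - {"gripper":0.7,"linear":[0,0,-0.035],"delta_rot":[0,0,0]}
    - {"gripper":0.7,"linear":[0,0,-0.042],"delta_rot":[0,0,0]}
    - {"gripper":0.7,"linear":[0,0,-0.046],"delta_rot":[0,0,0]}
    - {"gripper":0.7,"linear":[0,0,-0.047],"delta_rot":[0,0,0]}
    - {"gripper":0.7,"linear":[0,0,-0.047],"delta_rot":[0,0,0]}

```text
clock: 10.7
position: [0.5161, 0.007, 0.1451]
ee_rot: [0.0, 1.0, -0.0, 0.001]
contact_force: [-0.4, 0.1, -1.2]
width: 0.021
gripper_force: 24.8
```

Call:
send_rows:
  increments:
    - {"gripper":0.7,"linear":[0,0,-0.001],"delta_rot":[0,0,0]}
    - {"gripper":0.7,"linear":[0,0,-0.001],"delta_rot":[0,0,0]}

```text
clock: 10.9
position: [0.516, 0.0071, 0.144]
ee_rot: [0.0, 1.0, -0.0, 0.001]
contact_force: [0.8, -0.0, -0.5]
width: 0.0212
gripper_force: 24.8
```

Call:
send_rows:
  increments:
    - {"gripper":0.7,"linear":[0,0,-0.001],"delta_rot":[0,0,0]}
    - {"gripper":0.7,"linear":[0,0,-0.001],"delta_rot":[0,0,0]}
    - {"gripper":0.7,"linear":[0,0,-0.001],"delta_rot":[0,0,0]}

```text
clock: 11.2
position: [0.5158, 0.0072, 0.1426]
ee_rot: [0.0, 1.0, -0.0, 0.0]
contact_force: [0.5, -0.3, 0.3]
width: 0.0216
gripper_force: 24.8
```

Call:
send_rows:
  increments:
    - {"gripper":0.3,"linear":[0,0,-0.001],"delta_rot":[0,0,0]}
    - {"gripper":-0.2,"linear":[0,0,-0.001],"delta_rot":[0,0,0]}
    - {"gripper":-0.3,"linear":[0,0,-0.001],"delta_rot":[0,0,0]}
    - {"gripper":-0.3,"linear":[0,0,-0.001],"delta_rot":[0,0,0]}
    - {"gripper":-0.3,"linear":[0,0,0],"delta_rot":[0,0,0]}
    - {"gripper":-0.3,"linear":[0,0,0.02],"delta_rot":[0,0,0]}
    - {"gripper":-0.3,"linear":[0,0,0.05],"delta_rot":[0,0,0]}
    - {"gripper":-0.3,"linear":[0,0,0.09],"delta_rot":[0,0,0]}

```text
clock: 12.0
position: [0.5143, 0.0073, 0.232]
ee_rot: [-0.0, 1.0, -0.0, -0.002]
contact_force: [0.4, 0.3, -0.3]
width: 0.0556
gripper_force: 0.0
```

Call:
send_rows:
  increments:
    - {"gripper":-0.3,"linear":[-0.02,0,0.04],"delta_rot":[0,0,0]}
    - {"gripper":-0.3,"linear":[-0.05,0,0.07],"delta_rot":[0,0,0]}
    - {"gripper":-0.3,"linear":[-0.08,0,0.07],"delta_rot":[0,0,0]}
    - {"gripper":-0.3,"linear":[-0.08,0,0.07],"delta_rot":[0,0,0]}
    - {"gripper":-0.3,"linear":[-0.08,0,0.07],"delta_rot":[0,0,0]}
    - {"gripper":-0.3,"linear":[-0.08,0,0.07],"delta_rot":[0,0,0]}
    - {"gripper":-0.3,"linear":[-0.08,0,0.07],"delta_rot":[0,0,0]}
    - {"gripper":-0.3,"linear":[-0.08,0,0.07],"delta_rot":[0,0,0]}

```text
clock: 12.8
position: [0.4361, 0.0071, 0.3019]
ee_rot: [-0.0, 1.0, -0.0, -0.001]
contact_force: [0.0, -0.7, -0.6]
width: 0.0556
gripper_force: 0.0
```

Call:
send_rows:
  increments:
    - {"gripper":-0.3,"linear":[0,0,0],"delta_rot":[0,0,0]}
    - {"gripper":-0.3,"linear":[0,0,0],"delta_rot":[0,0,0]}
    - {"gripper":-0.3,"linear":[0,0,0],"delta_rot":[0,0,0]}
    - {"gripper":-0.3,"linear":[0,0,0],"delta_rot":[0,0,0]}
    - {"gripper":-0.3,"linear":[0,0,0],"delta_rot":[0,0,0]}
    - {"gripper":-0.3,"linear":[0,0,0],"delta_rot":[0,0,0]}
    - {"gripper":-0.3,"linear":[0,0,0],"delta_rot":[0,0,0]}
    - {"gripper":-0.3,"linear":[0,0,0],"delta_rot":[0,0,0]}

```text
clock: 13.6
position: [0.4355, 0.0072, 0.3025]
ee_rot: [0.0, 1.0, -0.0, 0.0]
contact_force: [-0.6, 0.5, 0.3]
width: 0.0556
gripper_force: 0.0
```

```bash
python3 - <<'E'
from h import *
q=snap("scene","pics/s5.png"); p=snap("side","pics/d5.png"); s=get_state(); print(s["position"],s["clock"],s["contact_force"])
cv2.imwrite("pics/s5s.png",np.hstack([cv2.resize(q[180:280,265:465],(600,300)),cv2.resize(p[100:300,170:370],(200,300))]))
E
```

```text
[0.43551977 0.00718127 0.30252487] 13.7 [-0.36273491  0.30037905 -0.27436899]
```

View pics/s5s.png

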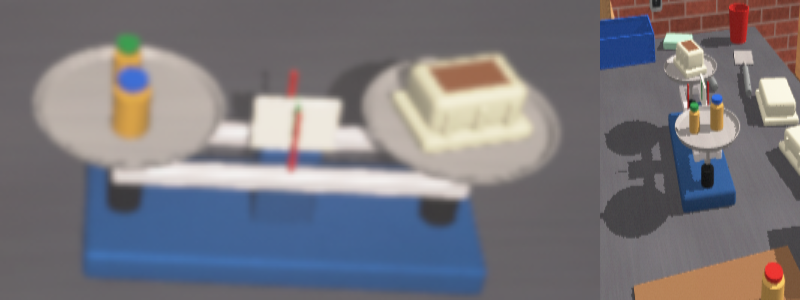

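Both weights stand upright in the pan, and the red pointers line up with the green mark, so the beam is level. I'll let it settle briefly, then hand in.

Call:
send_rows:
  increments:
    - {"gripper":-0.3,"linear":[0,0,0],"delta_rot":[0,0,0]}
    - {"gripper":-0.3,"linear":[0,0,0],"delta_rot":[0,0,0]}
    - {"gripper":-0.3,"linear":[0,0,0],"delta_rot":[0,0,0]}
    - {"gripper":-0.3,"linear":[0,0,0],"delta_rot":[0,0,0]}
    - {"gripper":-0.3,"linear":[0,0,0],"delta_rot":[0,0,0]}
    - {"gripper":-0.3,"linear":[0,0,0],"delta_rot":[0,0,0]}
    - {"gripper":-0.3,"linear":[0,0,0],"delta_rot":[0,0,0]}
    - {"gripper":-0.3,"linear":[0,0,0],"delta_rot":[0,0,0]}

```text
clock: 14.5
position: [0.4356, 0.0072, 0.3025]
ee_rot: [0.0, 1.0, -0.0, 0.0]
contact_force: [0.0, -0.0, -0.8]
width: 0.0556
gripper_force: 0.0
```

```bash
python3 -c "
from rig import sign_off
print(sign_off())"
```

```text
the job is handed in; nothing more can be done
None
```

The 200 g and 100 g weights stand upright in the formerly empty pan, the pointers show the beam level, the casting is still in its own pan, and the job was handed in at about 14.5 s; no verdict came back.

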